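End caps into the trays of their own shape

TASK

The three tube end caps have been put back in each other's trays. Swap them round so that each lies flat, flange down and centred, in the tray of its own shape (round cap in the round dish, square in the square tray, oblong lengthwise in the oblong tray), setting one of them down on the empty cork pad on the way. Set the caps down without dropping them, and do not disturb the funnel, the tire gauge or the bowl.

Things in the scene. Friction and masses are not known exactly. Their poses are not given: they have to be found in the camera images.
- round_cap: Grey plastic end cap for round tube. All three caps are hollow ribbed plugs (walls 4 mm) standing up from a 5 mm thick flange; total height 40 mm. Origin: centre of the underside, z up. Loose, about 50 g. Flange 56 mm diameter, plug 44 mm diameter.
- square_cap: Grey plastic end cap for square tube. All three caps are hollow ribbed plugs (walls 4 mm) standing up from a 5 mm thick flange; total height 40 mm. Origin: centre of the underside, z up. Loose, about 50 g. Flange 54 x 54 mm, plug 42 x 42 mm, sides along its x and y.
- oblong_cap: Grey plastic end cap for rectangular tube. All three caps are hollow ribbed plugs (walls 4 mm) standing up from a 5 mm thick flange; total height 40 mm. Origin: centre of the underside, z up. Loose, about 50 g. Flange 76 mm (along its x) x 44 mm (its y), plug 64 mm (x) x 32 mm (y).
- round_dish: Shallow round steel parts dish, 116 mm across outside, 106 mm inside at the floor; the oblong cap lies in it at the start. Fixed. Base 3 mm thick, so a thing in it stands at z = 0.003; rim 12 mm high, 3 mm thick. Origin: centre of the underside on the bench, z up.
- square_tray: Shallow square steel parts tray, 106 x 106 mm outside, 100 x 100 mm inside; the round cap lies in it at the start. Fixed. Base 3 mm thick, so a thing in it stands at z = 0.003; rim 12 mm high, 3 mm thick. Origin: centre of the underside on the bench, z up.
- oblong_tray: Shallow oblong steel parts tray, 140 mm (along its x) x 86 mm (its y) outside, 134 x 80 mm inside; the square cap lies in it at the start. Fixed. Base 3 mm thick, so a thing in it stands at z = 0.003; rim 12 mm high, 3 mm thick. Origin: centre of the underside on the bench, z up.
- pad: Empty flat square pad of cork, 115 x 115 mm, 3 mm thick, no rim, fixed; the free spot. A thing on it stands at z = 0.003. Origin: centre of the underside, z up.
- funnel: Bystander: black plastic funnel standing mouth down, 92 mm diameter at the bench, spout up, 115 mm high. Loose, 80 g. Origin: centre of the underside.
- gauge: Bystander: chrome pencil tire gauge lying on the bench along its x, about 170 mm long, 18 mm high. Loose. Origin: near its middle, at the bench.
- bowl: Bystander: white ceramic bowl of small spare end caps, 110 mm across the rim, 42 mm high. Loose. Origin: centre of the underside.
Things that resemble listed ones, but are neither listed nor needed, are in the scene too. What is shaped like the square_cap but green is not meant.

How it is judged:
By the outcome, as a careful person would: the job done as asked, in the order asked, and still so for the second after the job is handed in, with the robot touching nothing.
It also fails if it takes over 106 s, if anything falls off the work surface, if the arm or the gripper's body presses on something with over 40 N, if the wrist force passes 120 N, or if a joint passes its speed limit or range.

ROBOT

A 6-joint arm with a two-finger parallel gripper is mounted at the origin on the work surface. World frame = base frame: x ahead of the robot, y to its left, z up, the work surface at z = 0. Lengths are in m, angles in rad, forces in N, time in s.
With the tool pointing down it reaches from about 0.3 to 0.875 m from the base axis. Payload 4.2 kg.
Tool frame: the origin (TCP) lies at the very end of the fingers, on their centre line; the grasp point (between the pads) lies 19 mm behind it (bot.tcp_to_grasp is the distance from the TCP to the grasp point, in m); z points along the fingers, y is the line along which they close (so a half turn about z gives the same grasp; the last joint's range is limited). The gripper opens to 85 mm and grips with 20 to 120 N. Pads are 22 mm wide; open, the fingers measure 114 mm over their backs; the gripper's body (76 mm by 85 mm) begins 54 mm behind the grasp point. The pads swing forward as they close: fully open they stand 13 mm farther back than shut.
Start: joints at [1.245, 0.32, 1.565, -0, 1.257, -0.02], TCP at [0.173, 0.548, 0.231] pointing down, gripper open.
Joint ranges: [-3.11, 3.11], [-0.84, 2.01], [0.21, 2.61], [-1.34, 4.49], [0.05, 2.63], [-2.56, 2.56]. Speed limits (rad/s): [2.57, 2.57, 3.14, 3.14, 3.14, 3.14].

INTERFACE

Orientations are given as a rotation vector (axis times angle).
In Python, from station import observe, imaging, bot gives the robot as it stands. The module is installed in compiled form; this text tells all that it offers.
- The arm moves only by the tool step_arm, never from a script. Its argument "steps" is a list of rows, each a list of 7 numbers: the shift along the world's x, y, z each as a share of 50 mm, from -1 to 1, then the turn, a rotation vector about the world's x, y, z each as a share of 0.08 rad, from -1 to 1, then the opening, from -1 (shut) to 1 (fully open). In form: [[dx, dy, dz, rx, ry, rz, grip], ...]. A call has exactly 8 rows; each row shifts and turns the commanded pose from where the row before left it; what a row does not reach is not made up. A row lasts 1/8 s, in which the tool goes at most 62.5 mm and 10.7 degrees, less where a joint would pass 70% of its speed; a pose out of reach is approached as far as the arm can. A call with a number of a shift or a turn outside -1 to 1 is refused whole. A call with a gripper value outside its range is refused whole. The fingers move at their own pace and stop on an object; "newtons" is the grip in N (left out, the last holds). Time passes only in rows, so rows that do not move let the fingers close, or fill a call up. It gives the time, the measured TCP pose, the force, the opening and the grip force at its end, in the units of the state.
- observe(): the state, without advancing time (a new reading comes with each control period).
- imaging.grab_frame(name): name is "scene" or "top" or "wrist"; returns the picture (480x640x3 uint8, red, green, blue); there is no depth.
- imaging.calibration(name): a dict with "mtx" (3x3 intrinsics, pixels), "pose" (4x4, takes a point from camera to world coordinates). Camera axes: x right, y down, z forward; pixel columns grow to the right and rows downward; lengths in m; the calibration is good to about 2 mm. A picture is of the moment at which its call begins: read the wrist's pose just before it. calibration takes no time and is no camera call; for the wrist camera it gives the pose at the moment of the call.
- bot.finish_job(): hands the job in; it is judged then, once.
Trained networks look in the newest picture that a camera, given by its name, has taken for a name from the list of things; names that differ only in an ending like _2 or _b are one class to them, and where a whole thing is asked for, a point or a joint stands for the part that bears it (a point fixed in the world has none). Each returns a list of dicts, best first, with "conf" (0 to 1); they miss things now and then, are a little off and sometimes report something else, mostly with a low value. They report only what shows in the picture. A call takes as long as a camera call. They do not tell look-alikes from the thing itself.
- imaging.boxes_of(camera, label): "point" ([column, row] in pixels, amid what is visible of it).
The state is a dict: "clock": time; "qpos": joint angles; "joint_vel": joint speeds; "joint_torque": joint torques, N m; "position": TCP position; "tool_rot": TCP orientation; "ft_force": force on the tool from outside, world axes, zero at the start; "torque": the same for the moment, N m; "width": finger opening in m; "grasp_force": force on a finger pad.
Only numpy, scipy, OpenCV 4.12 (cv2) and the standard library are available. Lean on these libraries where they do the work, as an engineer would, in place of code of your own. Each camera call takes 0.05 s, during which the arm holds its last target. There are 200 camera calls.

## Working session

There is one attempt and no reset: what is moved stays moved. The work goes in short steps, Python scripts to look and compute and a tool call to move; the robot and the scene stay as the last step left them, time stands still between calls to the robot, and variables do not carry over. Pictures are saved under pics/ and viewed, at most 14 in all, crops included, and the job is handed in when it is done.

Besides the shell and the picture viewer there is one more tool, called after "Emit:" as name(argument=value, ...) on one line, values as JSON. step_arm: Moves the arm, as the interface text tells. Shift numbers are shares of 50 mm and turn numbers shares of 0.08 rad, none past 1 either way. Its arguments: {"type":"object","properties":{"steps":{"type":"array","items":{"type":"array","items":{"type":"number"}}},"newtons":{"type":"number"}},"required":["steps"]}

```bash
mkdir -p pics; cat > h.py <<'E'
import numpy as np, cv2
from station import observe, imaging, bot
def px2w(name,p,z,cal=None):
    c=cal or imaging.calibration(name); K=np.array(c["mtx"]);T=np.array(c["pose"])
    d=T[:3,:3]@np.linalg.solve(K,[p[0],p[1],1.]); o=T[:3,3]
    return (o+d*(z-o[2])/d[2])
def save(name,f):
    im=imaging.grab_frame(name); cv2.imwrite(f,im[:,:,::-1]); return im
E
python3 - <<'E'
from h import *
for n in("top","scene"):
    save(n,f"pics/{n}0.png")
for l in "round_cap square_cap oblong_cap round_dish square_tray oblong_tray pad funnel gauge bowl".split():
    for r in imaging.boxes_of("top",l)[:3]:
        print(l,np.round(r["point"]),round(r["conf"],2),px2w("top",r["point"],.02 if 'cap' in l else .003).round(3))
print(observe())
E
```

```text
round_cap [219. 275.] 0.73 [0.416 0.227 0.02 ]
square_cap [277. 184.] 0.9 [0.628 0.09  0.02 ]
square_cap [272. 306.] 0.78 [0.344 0.104 0.02 ]
oblong_cap [360. 179.] 0.6 [ 0.636 -0.104  0.02 ]
round_dish [364. 168.] 0.61 [ 0.668 -0.115  0.003]
square_tray [209. 265.] 0.71 [0.439 0.252 0.003]
square_tray [277. 182.] 0.17 [0.635 0.092 0.003]
oblong_tray [273. 198.] 0.79 [0.596 0.101 0.003]
pad [411. 264.] 0.59 [ 0.436 -0.223  0.003]
funnel [323. 260.] 0.72 [ 0.449 -0.016  0.003]
gauge [138. 247.] 0.96 [0.484 0.419 0.003]
bowl [460. 185.] 0.88 [ 0.624 -0.343  0.003]
{'clock': 0.6, 'qpos': array([ 1.24497934e+00,  3.19570473e-01,  1.56451676e+00,  1.89579429e-06,
        1.25742230e+00, -1.99917384e-02]), 'joint_vel': array([-0.00072109, -0.00014028,  0.00088226, -0.00042535, -0.00128109,
       -0.00075604]), 'joint_torque': array([-2.17617044e-04, -4.15181494e+01, -2.34325218e+01, -2.08441943e-04,
        4.85345699e-04, -1.59012336e-05]), 'position': array([0.17311422, 0.5483179 , 0.2313484 ]), 'tool_rot': array([4.78518258e-01, 3.10492286e+00, 1.29111427e-04]), 'ft_force': array([-0.5638946 , -0.79323023,  0.23719932]), 'torque': array([-0.00483531,  0.00793107, -0.0072598 ]), 'grasp_force': 0.0, 'width': 0.08549157212843708}
```

View pics/top0.png

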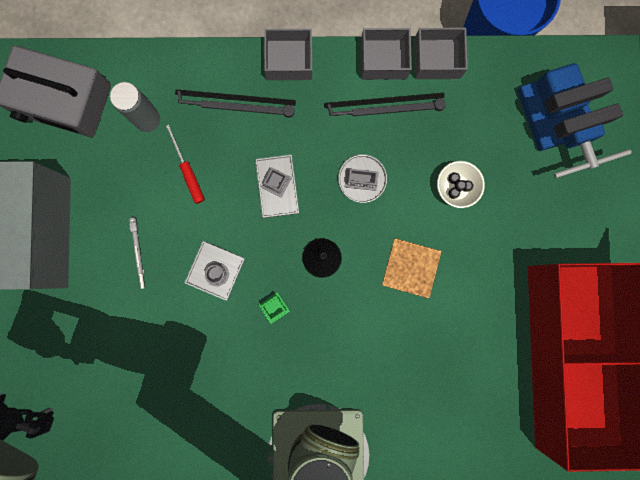

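View pics/scene0.png

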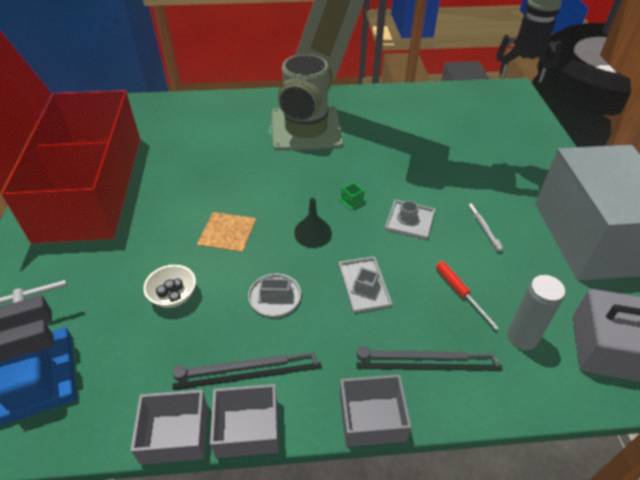

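The top picture shows the round cap at (216,272) in the square tray, the square cap at (277,181) in the oblong tray and the oblong cap at (361,179) in the round dish. The pad is at (412,268), the funnel at (322,257), and the green look-alike at (273,306). Next I'll fit the tray outlines.

```bash
python3 - <<'E'
from h import *
im=cv2.imread("pics/top0.png"); 
big=cv2.resize(im[130:330,170:500],None,fx=4,fy=4,interpolation=cv2.INTER_CUBIC)
hsv=cv2.cvtColor(big,cv2.COLOR_BGR2HSV)
T=np.array(imaging.calibration("top")["pose"]);print(T.round(3).tolist())
white=((hsv[...,1]<40)&(hsv[...,2]>60)).astype(np.uint8); 
cork=((hsv[...,0]<22)&(hsv[...,1]>80)&(hsv[...,2]>120)).astype(np.uint8)
for nm,m,z in(("white",white,.01),("cork",cork,.003)):
    m=cv2.morphologyEx(m,cv2.MORPH_OPEN,np.ones((5,5)))
    for c in cv2.findContours(m,cv2.RETR_EXTERNAL,cv2.CHAIN_APPROX_NONE)[0]:
        if cv2.contourArea(c)<4000: continue
        w=np.array([px2w("top",((u+.5)/4-.5+170,(v+.5)/4-.5+130),z)[:2] for u,v in c[:,0]],np.float32)
        (cx,cy),(a,b),t=cv2.minAreaRect(w*1000)
        print(nm,round(cx),round(cy),"size",round(a),round(b),"ang of first side",round(t,1))
cv2.imwrite("pics/crop1.png",cv2.resize(im[145:310,180:395],None,fx=3.6,fy=3.6,interpolation=cv2.INTER_CUBIC))
print(np.array(imaging.calibration("wrist")["pose"]).round(3).tolist(),imaging.calibration("wrist")["mtx"])
E
```

```text
[[-0.011, -0.997, 0.077, 0.396], [-1.0, 0.011, -0.012, 0.024], [0.011, -0.078, -0.997, 1.297], [0.0, 0.0, 0.0, 1.0]]
white 427 239 size 109 108 ang of first side 66.6
white 624 -343 size 111 112 ang of first side 88.3
white 625 93 size 143 88 ang of first side 6.7
white 641 -110 size 116 116 ang of first side 89.1Traceback (most recent call last):
  File "<stdin>", line 12, in <module>
  File "h.py", line 4, in px2w
    c=cal or imaging.calibration(name); K=np.array(c["mtx"]);T=np.array(c["pose"])
             ~~~~~~~~~~~~~~~~~~~^^^^^^
ValueError: time passes only in moves, steps and waits
```

```bash
python3 - <<'E'
from h import *
im=cv2.imread("pics/top0.png"); cal=imaging.calibration("top")
big=cv2.resize(im[130:330,170:500],None,fx=4,fy=4,interpolation=cv2.INTER_CUBIC)
hsv=cv2.cvtColor(big,cv2.COLOR_BGR2HSV)
cork=((hsv[...,0]<25)&(hsv[...,1]>80)&(hsv[...,2]>100)).astype(np.uint8)
m=cv2.morphologyEx(cork,cv2.MORPH_CLOSE,np.ones((9,9)))
for c in cv2.findContours(m,cv2.RETR_EXTERNAL,cv2.CHAIN_APPROX_NONE)[0]:
        if cv2.contourArea(c)<4000: continue
        w=np.array([px2w("top",((u+.5)/4-.5+170,(v+.5)/4-.5+130),.003,cal)[:2] for u,v in c[:,0]],np.float32)
        (cx,cy),(a,b),t=cv2.minAreaRect(w*1000)
        print(round(cx),round(cy),"size",round(a),round(b),"ang of first side",round(t,1))
for n,p in (("round",(216,272)),("square",(277,181)),("oblong",(361,179))): print(n,px2w("top",p,.03,cal).round(3))
cv2.imwrite("pics/crop1.png",cv2.resize(im[145:310,180:395],None,fx=3.6,fy=3.6,interpolation=cv2.INTER_CUBIC))
w=imaging.calibration("wrist");print(np.array(w["pose"]).round(3).tolist(),w["mtx"])
E
```

```text
428 -223 size 116 116 ang of first side 73.8
637 295 size 105 26 ang of first side 22.5
round [0.422 0.232 0.03 ]
square [0.632 0.09  0.03 ]
oblong [ 0.635 -0.105  0.03 ]
[[0.302, 0.904, 0.304, 0.094], [0.953, -0.286, -0.096, 0.572], [-0.0, 0.319, -0.948, 0.374], [0.0, 0.0, 0.0, 1.0]] [[346.53857614   0.         318.60310497]
 [  0.         346.53857614 235.27270236]
 [  0.           0.           1.        ]]
```

View pics/crop1.png

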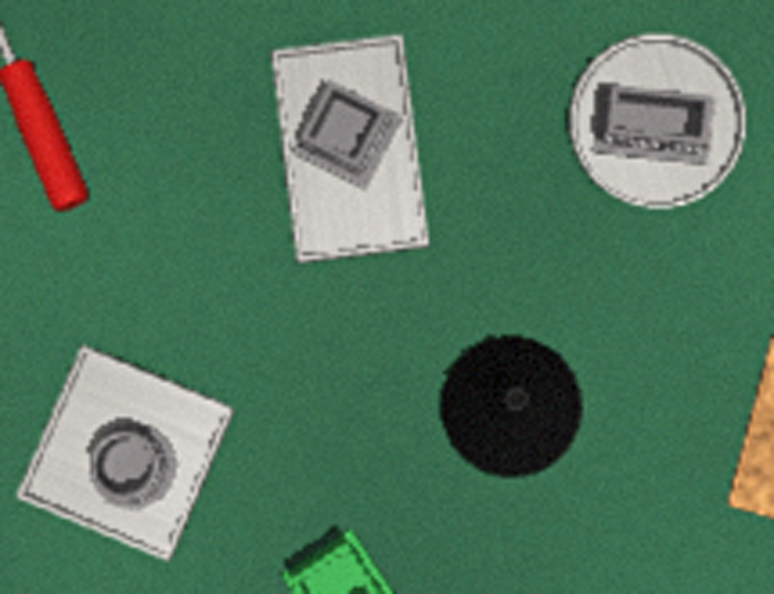

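The crop shows the round cap at crop (127,463), the square cap's top at (345,122), turned about 28° in the image, and the oblong cap's top at (655,112), its long side roughly along world y. I'll move over the round cap first; it goes to the pad.

Emit:
step_arm(steps=[[0.62, -0.79, -0.07, 0, 0, -0.164, 1], [0.62, -0.79, -0.07, 0, 0, -0.164, 1], [0.62, -0.79, -0.07, 0, 0, -0.164, 1], [0.62, -0.79, -0.07, 0, 0, -0.164, 1], [0.62, -0.79, -0.07, 0, 0, -0.164, 1], [0.62, -0.79, -0.07, 0, 0, -0.164, 1], [0.62, -0.79, -0.07, 0, 0, -0.164, 1], [0.62, -0.79, -0.07, 0, 0, -0.164, 1]], newtons=30)

```text
clock: 1.6
position: [0.4221, 0.231, 0.2035]
tool_rot: [0.641, 3.075, 0.001]
ft_force: [-0.4, 1.3, -1.0]
width: 0.0856
grasp_force: 0.0
```

```bash
cat >> h.py <<'E'
def yaw(): # angle of tool y, deg
    from scipy.spatial.transform import Rotation as R
    y=R.from_rotvec(observe()["tool_rot"]).as_matrix()[:,1]; return np.degrees(np.arctan2(y[1],y[0]))
def wrist(f):
    cal=imaging.calibration("wrist"); im=save("wrist",f); np.savez(f+".npz",mtx=cal["mtx"],pose=cal["pose"]); return im,cal
E
python3 - <<'E'
from h import *
s=observe();print(s["clock"],s["position"],yaw(),s["qpos"].round(2))
im,cal=wrist("pics/w1.png")
for l in("round_cap","square_tray"):
    for r in imaging.boxes_of("wrist",l)[:2]: print(l,r,px2w("wrist",r["point"],.03 if "cap" in l else .003,cal).round(3))
E
```

```text
1.6 [0.42207491 0.23100968 0.20349561] 66.44160451859074 [ 0.48  0.19  1.81  0.    1.13 -0.68]
round_cap {'point': [319.1, 199.4], 'conf': 0.91} [0.412 0.235 0.03 ]
square_tray {'point': [342.1, 210.2], 'conf': 0.79} [0.437 0.25  0.003]
```

View pics/w1.png

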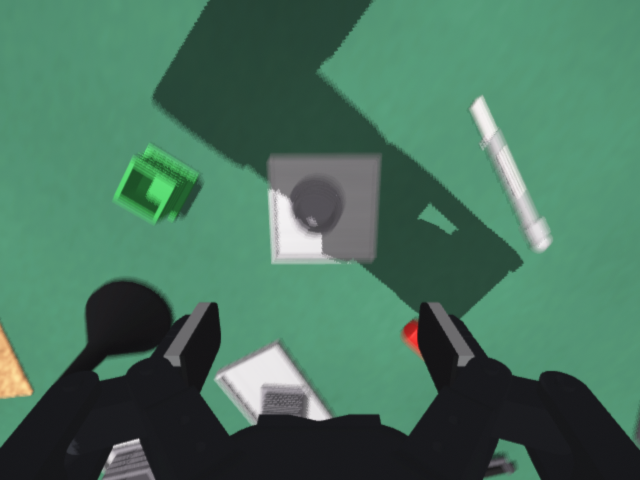

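The wrist view shows the round cap near (318,204), inside the square tray whose corners are at about (267,155), (382,153), (378,262) and (271,263). I'll refine this with a model-edge fit.

```bash
cat >> h.py <<'E'
def rect(a,b,n=40):
    t=np.linspace(-.5,.5,n)
    return np.r_[np.c_[a*t,0*t+b/2],np.c_[a*t,0*t-b/2],np.c_[0*t+a/2,b*t],np.c_[0*t-a/2,b*t]]
def circ(d,n=120):
    t=np.linspace(0,2*np.pi,n); return np.c_[np.cos(t),np.sin(t)]*d/2
M={"round_cap":[(circ(.056),.005),(circ(.044),.040),(circ(.036),.040)],
"square_cap":[(rect(.054,.054),.005),(rect(.042,.042),.040),(rect(.034,.034),.040)],
"oblong_cap":[(rect(.076,.044),.005),(rect(.064,.032),.040),(rect(.056,.024),.040)],
"round_dish":[(circ(.116),.012),(circ(.110),.012),(circ(.106),.003)],
"square_tray":[(rect(.106,.106),.012),(rect(.1,.1),.012),(rect(.1,.1),.003)],
"oblong_tray":[(rect(.14,.086),.012),(rect(.134,.08),.012),(rect(.134,.08),.003)],
"pad":[(rect(.115,.115),.003)]}
def fit(im,cal,name,x,y,yawdeg,z0=0.,R=.02,YR=10,rgb=True):
    """coarse-to-fine search of pose maximising image gradient under the model outline"""
    K=np.array(cal["mtx"]);Ti=np.linalg.inv(np.array(cal["pose"]))
    g=cv2.GaussianBlur(im,(0,0),1.2).astype(np.float32)
    G=sum(np.hypot(cv2.Sobel(g[...,c],5,1,0),cv2.Sobel(g[...,c],5,0,1)) for c in range(3)); G=np.minimum(G,np.percentile(G,97))
    P=np.concatenate([np.c_[p,np.full(len(p),z+z0)] for p,z in M[name]])
    def pts(q):
        c,s=np.cos(np.radians(q[2])),np.sin(np.radians(q[2]))
        W=np.c_[P[:,0]*c-P[:,1]*s+q[0],P[:,0]*s+P[:,1]*c+q[1],P[:,2]]@Ti[:3,:3].T+Ti[:3,3]
        p=W@K.T; return p[:,:2]/p[:,2:]
    def sc(q):
        p=pts(q).astype(np.float32); return cv2.remap(G,p[:,0],p[:,1],cv2.INTER_LINEAR).mean()
    b=np.array([x,y,yawdeg],float); rnd=name.startswith("round")
    for r,yr in((R,YR),(R/4,YR/3),(R/12,YR/9),(R/36,YR/27)):
        C=[b+(i*r/5,j*r/5,k*yr/4) for i in range(-5,6) for j in range(-5,6) for k in ([0] if rnd else range(-4,5))]
        b=max(C,key=sc)
    return b,float(sc(b)/G.mean()),pts(b)
E
python3 - <<'E'
from h import *
im,cal=wrist("pics/w2.png"); ov=im[:,:,::-1].copy()
for n,x,y,a,z,col in(("round_cap",.415,.235,0,.003,(0,0,255)),("square_tray",.427,.239,-23.4,0,(255,0,0))):
    b,s,p=fit(im,cal,n,x,y,a,z); print(n,b.round(4),round(s,2))
    for q in p: cv2.circle(ov,tuple(int(v) for v in q.round()),0,col,-1)
tp=cv2.imread("pics/top0.png")[:,:,::-1].copy(); tc=imaging.calibration("top")
for n,x,y,a,z in(("square_cap",.63,.09,-28,.003),("oblong_cap",.635,-.105,85,.003),("round_cap",.418,.234,0,.003),("round_dish",.641,-.11,0,0),("oblong_tray",.625,.093,6.7,0),("square_tray",.427,.239,-23.4,0),("pad",.428,-.223,-16.2,0)):
    b,s,p=fit(tp,tc,n,x,y,a,z,.012); print("top",n,b.round(4),round(s,2))
cv2.imwrite("pics/ov2.png",cv2.resize(ov[130:290,220:430],None,fx=3.5,fy=3.5,interpolation=cv2.INTER_CUBIC))
E
```

```text
round_cap [0.4173 0.2313 0.    ] 4.99
square_tray [  0.4244   0.2404 -23.6778] 6.44
top square_cap [  0.6382   0.1    -26.7963] 5.82
top oblong_cap [ 0.6395 -0.1068 84.3519] 6.64
top round_cap [0.4195 0.2371 0.    ] 6.24
top round_dish [ 0.6415 -0.1094  0.    ] 7.05
top oblong_tray [0.6258 0.0928 6.8852] 7.24
top square_tray [  0.4273   0.2393 -23.5852] 7.25
top pad [  0.4273  -0.2233 -16.0148] 7.42
```

View pics/ov2.png

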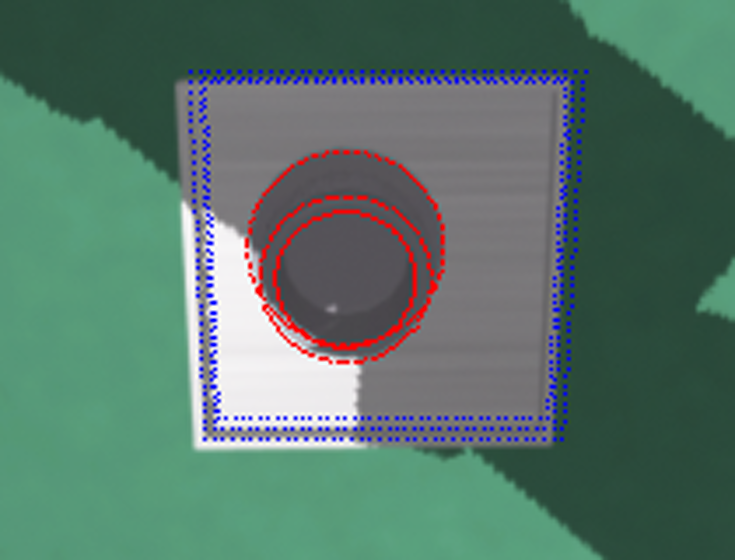

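The overlay shows the cap outline sitting well around (345,250), while the tray outline sits about 3 mm off. Top and wrist agree within a few mm. I'll descend onto the round cap.

Emit:
step_arm(steps=[[-0.04, 0.02, -0.8, 0, 0, 0, 1], [-0.04, 0.02, -0.8, 0, 0, 0, 1], [0, 0, -0.8, 0, 0, 0, 1], [0, 0, -0.6, 0, 0, 0, 1], [0, 0, -0.4, 0, 0, 0, 1], [0, 0, -0.3, 0, 0, 0, 1], [0, 0, -0.1, 0, 0, 0, 1], [0, 0, 0, 0, 0, 0, 1]])

```text
clock: 2.8
position: [0.4168, 0.2351, 0.0135]
tool_rot: [-0.639, -3.076, -0.0]
ft_force: [0.2, 0.1, 0.1]
width: 0.0855
grasp_force: 0.0
```

Emit:
step_arm(steps=[[0, 0, 0, 0, 0, 0, -1], [0, 0, 0, 0, 0, 0, -1], [0, 0, 0, 0, 0, 0, -1], [0, 0, 0, 0, 0, 0, -1], [0, 0, 0, 0, 0, 0, -1], [0, 0, 0, 0, 0, 0, -1], [0, 0, 0, 0, 0, 0, -1], [0, 0, 0, 0, 0, 0, -1]], newtons=30)

```text
clock: 3.8
position: [0.4174, 0.2345, 0.014]
tool_rot: [0.641, 3.075, 0.001]
ft_force: [-1.2, 0.0, 6.1]
width: 0.0432
grasp_force: 30.6
```

Emit:
step_arm(steps=[[0, 0, 0.2, 0, 0, 0, -1], [0, 0, 0.6, 0, 0, 0, -1], [0, 0, 0.9, 0, 0, 0, -1], [0, -0.5, 0.9, 0, 0, 0, -1], [0, -0.9, 0.8, 0, 0, 0, -1], [0, -1, 0.3, 0, 0, 0, -1], [0, -1, 0, 0, 0, 0, -1], [0, -1, 0, 0, 0, 0, -1]])

```text
clock: 4.8
position: [0.4169, 0.0128, 0.1992]
tool_rot: [0.64, 3.074, 0.001]
ft_force: [1.7, -0.4, -0.7]
width: 0.0426
grasp_force: 30.7
```

Emit:
step_arm(steps=[[0, -1, 0, 0, 0, 0, -1], [0, -1, 0, 0, 0, 0, -1], [0, -1, 0, 0, 0, 0, -1], [0.1, -0.9, 0, 0, 0, 0, -1], [0.1, -0.5, -0.2, 0, 0, 0, -1], [0, -0.3, -0.3, 0, 0, 0, -1], [0, 0, -0.5, 0, 0, 0, -1], [0, 0, -0.5, 0, 0, 0, -1]])

```text
clock: 5.8
position: [0.4265, -0.2202, 0.1222]
tool_rot: [-0.64, -3.075, -0.001]
ft_force: [0.6, 0.1, -1.3]
width: 0.0429
grasp_force: 30.7
```

```bash
python3 - <<'E'
from h import *
s=observe();print(s["clock"],s["position"].round(4),yaw(),s["width"],s["qpos"].round(2))
im,cal=wrist("pics/w3.png"); ov=im[:,:,::-1].copy()
x,y,z=s["position"]
b,sc,p=fit(im,cal,"round_cap",x,y,0,z-.011,.012); print(b.round(4),sc)
for q in p: cv2.circle(ov,tuple(int(v) for v in q.round()),1,(0,0,255),-1)
cv2.imwrite("pics/ov3.png",ov)
E
```

```text
5.8 [ 0.4265 -0.2202  0.1222] 66.46813066285075 0.042927630719938506 [-0.5   0.28  1.94  0.    0.93 -1.66]
[ 0.4269 -0.2216  0.    ] 5.296692371368408
```

View pics/ov3.png

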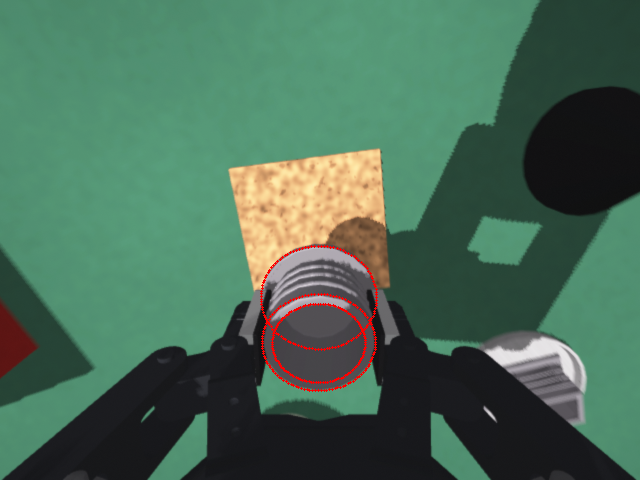

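The picture shows the round cap held upright at (320,320), with the outline matching, so the cap centre is within 2 mm of the TCP. The cork pad lies below it, so I'll set it down.

Emit:
step_arm(steps=[[0.02, -0.06, -0.8, 0, 0, 0, -1], [0, 0, -0.6, 0, 0, 0, -1], [0, 0, -0.4, 0, 0, 0, -1], [0, 0, -0.2, 0, 0, 0, -1], [0, 0, -0.1, 0, 0, 0, -1], [0, 0, -0.04, 0, 0, 0, -1], [0, 0, 0, 0, 0, 0, -1], [0, 0, 0, 0, 0, 0, -1]])

```text
clock: 6.85
position: [0.4284, -0.2238, 0.0168]
tool_rot: [0.641, 3.075, -0.0]
ft_force: [-0.1, -0.5, -0.5]
width: 0.0431
grasp_force: 30.7
```

Emit:
step_arm(steps=[[0, 0, -0.03, 0, 0, 0, -1], [0, 0, -0.02, 0, 0, 0, -1], [0, 0, -0.01, 0, 0, 0, -1], [0, 0, 0, 0, 0, 0, -1], [0, 0, 0, 0, 0, 0, -1], [0, 0, 0, 0, 0, 0, -1], [0, 0, 0, 0, 0, 0, -1], [0, 0, 0, 0, 0, 0, -1]])

```text
clock: 7.85
position: [0.4281, -0.2237, 0.014]
tool_rot: [0.641, 3.075, 0.0]
ft_force: [-2.7, 1.9, 6.5]
width: 0.0427
grasp_force: 31.3
```

Emit:
step_arm(steps=[[0, 0, 0, 0, 0, 0, 0.4], [0, 0, 0, 0, 0, 0, 0.4], [0, 0, 0, 0, 0, 0, 1], [0, 0, 0, 0, 0, 0, 1], [0, 0, 0.4, 0, 0, 0, 1], [0, 0, 0.8, 0, 0, 0, 1], [0, 0, 1, 0, 0, 0, 1], [0, 0, 1, 0, 0, 0, 1]])

```text
clock: 8.85
position: [0.4278, -0.2235, 0.1747]
tool_rot: [-0.641, -3.075, -0.0]
ft_force: [0.3, -0.5, 0.3]
width: 0.0852
grasp_force: 0.0
```

Emit:
step_arm(steps=[[0.4, 0.9, 0.7, 0, 0, 0, 1], [0.5, 0.9, 0, 0, 0, 0, 1], [0.6, 0.9, 0, 0, 0, -0.2, 1], [0.6, 0.9, 0, 0, 0, -0.2, 1], [0.6, 0.9, 0, 0, 0, -0.2, 1], [0.6, 0.9, 0, 0, 0, -0.2, 1], [0.6, 0.7, 0, 0, 0, 0, 1], [0.2, 0.3, 0, 0, 0, 0, 1]])

```text
clock: 9.85
position: [0.634, 0.0983, 0.2075]
tool_rot: [-0.735, -3.054, 0.0]
ft_force: [-1.0, -0.3, -0.8]
width: 0.085
grasp_force: 0.0
```

```bash
python3 - <<'E'
from h import *
s=observe();print(s["clock"],s["position"].round(4),yaw(),s["width"],s["qpos"].round(2))
im,cal=wrist("pics/w4.png"); ov=im[:,:,::-1].copy()
for n,x,y,a,z,col in(("square_cap",.635,.095,-27,.003,(0,0,255)),("oblong_tray",.626,.093,6.9,0,(255,0,0))):
    b,sc,p=fit(im,cal,n,x,y,a,z); print(n,b.round(4),round(sc,2))
    for q in p: cv2.circle(ov,tuple(int(v) for v in q.round()),0,col,-1)
cv2.imwrite("pics/ov4.png",ov)
E
```

```text
9.85 [0.634  0.0983 0.2075] 62.91666429463119 0.08497131621419893 [ 0.14  0.44  1.44  0.    1.26 -0.96]
square_cap [  0.6344   0.0923 -27.6481] 5.58
oblong_tray [0.6241 0.0927 6.8074] 7.12
```

View pics/ov4.png

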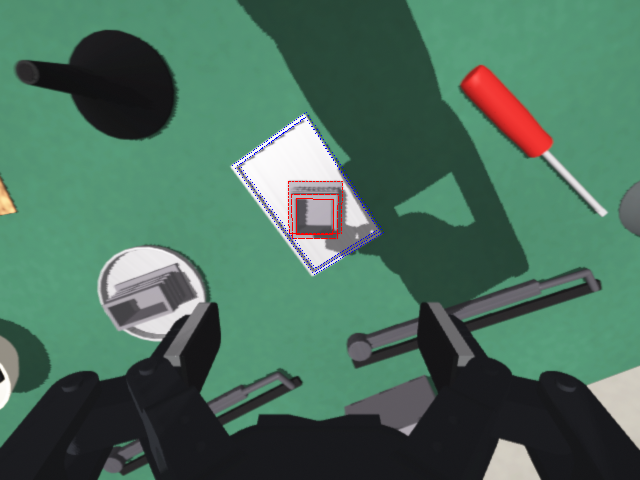

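The view shows the square cap at about (317,212) in the oblong tray, square to the fingers, with the fit a few px left of the true outline. I'll descend to the mean estimate (0.636, 0.096), with TCP z 0.016 to clear the rim.

Emit:
step_arm(steps=[[0.04, -0.04, -0.8, 0, 0, 0, 1], [0, 0, -0.9, 0, 0, 0, 1], [0, 0, -0.8, 0, 0, 0, 1], [0, 0, -0.6, 0, 0, 0, 1], [0, 0, -0.4, 0, 0, 0, 1], [0, 0, -0.23, 0, 0, 0, 1], [0, 0, -0.1, 0, 0, 0, 1], [0, 0, 0, 0, 0, 0, 1]])

```text
clock: 10.9
position: [0.6353, 0.0941, 0.0173]
tool_rot: [0.739, 3.053, 0.0]
ft_force: [0.0, 0.1, 0.9]
width: 0.0853
grasp_force: 0.0
```

Emit:
step_arm(steps=[[0, 0, 0, 0, 0, 0, -1], [0, 0, 0, 0, 0, 0, -1], [0, 0, 0, 0, 0, 0, -1], [0, 0, 0, 0, 0, 0, -1], [0, 0, 0, 0, 0, 0, -1], [0, 0, 0, 0, 0, 0, -1], [0, 0, 0, 0, 0, 0, -1], [0, 0, 0, 0, 0, 0, -1]])

```text
clock: 11.9
position: [0.6356, 0.0943, 0.0175]
tool_rot: [0.738, 3.052, 0.001]
ft_force: [0.3, -0.2, 6.1]
width: 0.0414
grasp_force: 32.1
```

Emit:
step_arm(steps=[[0, 0, 0.2, 0, 0, 0, -1], [0, 0, 0.8, 0, 0, 0, -1], [-0.4, 0.3, 1, 0, 0, 0.2, -1], [-0.9, 0.6, 0.5, 0, 0, 0.2, -1], [-0.9, 0.7, 0, 0, 0, 0.2, -1], [-0.9, 0.7, 0, 0, 0, 0.185, -1], [-0.7, 0.4, -0.2, 0, 0, 0, -1], [-0.37, 0.2, -0.2, 0, 0, 0, -1]])

```text
clock: 12.9
position: [0.4243, 0.2402, 0.1219]
tool_rot: [-0.64, -3.075, -0.0]
ft_force: [0.8, 0.2, -0.9]
width: 0.0417
grasp_force: 31.5
```

```bash
python3 - <<'E'
from h import *
s=observe();print(s["clock"],s["position"].round(4),yaw(),s["width"],s["qpos"].round(2))
im,cal=wrist("pics/w5.png"); ov=im[:,:,::-1].copy()
s=observe();x,y,z=s["position"];print(s["position"].round(4))
for n,xx,yy,a,zz,col in(("square_cap",x,y,yaw(),z-.0145,(0,0,255)),("square_tray",.427,.239,-23.6,0,(255,0,0))):
    b,sc,p=fit(im,cal,n,xx,yy,a,zz,.012,6); print(n,b.round(4),round(sc,2))
    for q in p: cv2.circle(ov,tuple(int(v) for v in q.round()),0,col,-1)
cv2.imwrite("pics/ov5.png",ov)
E
```

```text
12.9 [0.4243 0.2402 0.1219] 66.4899026662722 0.041665569650910804 [ 0.49  0.29  1.92  0.    0.94 -0.67]
[0.4218 0.2401 0.1205]
square_cap [ 0.425   0.2387 66.5528] 4.42
square_tray [  0.4216   0.2375 -23.6   ] 5.31
```

View pics/ov5.png

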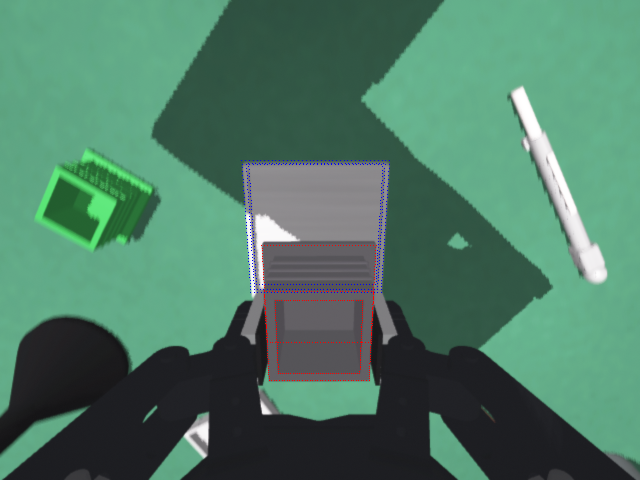

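The square cap is held square at about (318,310), within 2 mm of the TCP and parallel to the tray (corners near (244,161) and (388,161)). I'll descend partway and then correct.

Emit:
step_arm(steps=[[0, 0, -0.6, 0, 0, 0, -1], [0, 0, -0.6, 0, 0, 0, -1], [0, 0, -0.4, 0, 0, 0, -1], [0, 0, -0.2, 0, 0, 0, -1], [0, 0, 0, 0, 0, 0, -1], [0, 0, 0, 0, 0, 0, -1], [0, 0, 0, 0, 0, 0, -1], [0, 0, 0, 0, 0, 0, -1]])

```text
clock: 13.95
position: [0.4269, 0.2395, 0.0324]
tool_rot: [0.642, 3.074, 0.001]
ft_force: [0.3, -0.6, -0.7]
width: 0.0417
grasp_force: 31.5
```

Emit:
step_arm(steps=[[-0.03, -0.02, -0.14, 0, 0, 0, -1], [0, 0, -0.08, 0, 0, 0, -1], [0, 0, -0.04, 0, 0, 0, -1], [0, 0, -0.03, 0, 0, 0, -1], [0, 0, -0.01, 0, 0, 0, -1], [0, 0, 0, 0, 0, 0, -1], [0, 0, 0, 0, 0, 0, -1], [0, 0, 0, 0, 0, 0, -1]])

```text
clock: 14.95
position: [0.425, 0.2383, 0.0174]
tool_rot: [-0.643, -3.075, -0.0]
ft_force: [-1.6, -1.4, 5.6]
width: 0.0419
grasp_force: 32.3
```

Emit:
step_arm(steps=[[0, 0, 0, 0, 0, 0, 0.4], [0, 0, 0, 0, 0, 0, 0.4], [0, 0, 0, 0, 0, 0, 0.4], [0, 0, 0.4, 0, 0, 0, 0.4], [0, 0, 0.8, 0, 0, 0, 1], [0, 0, 1, 0, 0, -1, 1], [0, 0, 1, 0, 0, -1, 1], [0.2, -0.3, 0.5, 0, 0, -1, 1]])

```text
clock: 15.95
position: [0.4358, 0.2242, 0.2047]
tool_rot: [1.007, 2.973, 0.005]
ft_force: [-0.2, -0.2, -0.1]
width: 0.0856
grasp_force: 0.0
```

Emit:
step_arm(steps=[[0.4, -0.6, 0, 0, 0, -1, 1], [0.5, -0.9, 0, 0, 0, -1, 1], [0.6, -0.9, 0, 0, 0, -1, 1], [0.6, -0.9, 0, 0, 0, -1, 1], [0.6, -0.9, 0, 0, 0, -1, 1], [0.6, -0.9, 0, 0, 0, -1, 1], [0.5, -0.9, 0, 0, 0, -1, 1], [0.3, -0.6, 0, 0, 0, -1, 1]])

```text
clock: 16.95
position: [0.6409, -0.1089, 0.2012]
tool_rot: [-1.896, -2.505, 0.0]
ft_force: [-0.2, -0.5, 0.2]
width: 0.0854
grasp_force: 0.0
```

Emit:
step_arm(steps=[[0, 0, 0, 0, 0, -1, 1], [0, 0, 0, 0, 0, -1, 1], [0, 0, 0, 0, 0, -1, 1], [0, 0, 0, 0, 0, -1, 1], [0, 0, 0, 0, 0, -0.7, 1], [0, 0, 0, 0, 0, 0, 1], [0, 0, 0, 0, 0, 0, 1], [0, 0, 0, 0, 0, 0, 1]])

```text
clock: 17.95
position: [0.6401, -0.1067, 0.2018]
tool_rot: [2.326, 2.111, -0.0]
ft_force: [0.6, -0.5, -0.3]
width: 0.0853
grasp_force: 0.0
```

```bash
python3 - <<'E'
from h import *
s=observe();print(s["clock"],s["position"].round(4),yaw(),s["width"],s["qpos"].round(2))
im,cal=wrist("pics/w6.png"); ov=im[:,:,::-1].copy()
for n,x,y,a,z,col in(("oblong_cap",.6385,-.107,84.3,.003,(0,0,255)),("round_dish",.6415,-.1094,0,0,(255,0,0)),("oblong_tray",.625,.093,6.9,0,(255,0,0))):
    b,sc,p=fit(im,cal,n,x,y,a,z); print(n,b.round(4),round(sc,2))
    for q in p: cv2.circle(ov,tuple(int(v) for v in q.round()),0,col,-1)
cv2.imwrite("pics/ov6.png",ov)
E
```

```text
17.95 [ 0.6401 -0.1067  0.2018] -5.545112551580554 0.08531225809668457 [-0.18  0.45  1.43 -0.    1.26 -0.09]
oblong_cap [ 0.6385 -0.1104 83.2815] 6.86
round_dish [ 0.6399 -0.1132  0.    ] 8.17
oblong_tray [0.6243 0.0866 6.5296] 1.9
```

View pics/ov6.png

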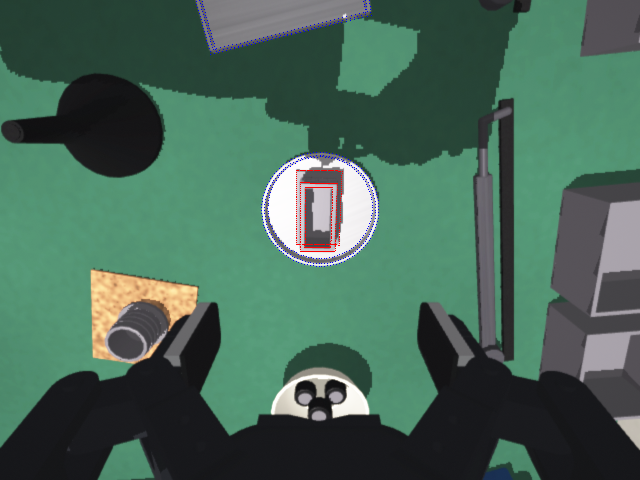

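The view shows the oblong cap at (320,210), lengthwise with the fingers on either side. The dish is centred at (320,209). The round cap stands on the pad at (137,332). Descending to grasp.

Emit:
step_arm(steps=[[-0.01, -0.04, -0.8, 0, 0, 0, 1], [0, 0, -0.9, 0, 0, 0, 1], [0, 0, -0.8, 0, 0, 0, 1], [0, 0, -0.5, 0, 0, 0, 1], [0, 0, -0.4, 0, 0, 0, 1], [0, 0, -0.2, 0, 0, 0, 1], [0, 0, -0.09, 0, 0, 0, 1], [0, 0, 0, 0, 0, 0, 1]])

```text
clock: 19.0
position: [0.64, -0.1087, 0.0177]
tool_rot: [2.326, 2.111, 0.001]
ft_force: [1.5, 1.0, 0.3]
width: 0.0853
grasp_force: 0.0
```

Emit:
step_arm(steps=[[0, 0, 0, 0, 0, 0, -1], [0, 0, 0, 0, 0, 0, -1], [0, 0, 0, 0, 0, 0, -1], [0, 0, 0, 0, 0, 0, -1], [0, 0, 0, 0, 0, 0, -1], [0, 0, 0, 0, 0, 0, -1], [0, 0, 0, 0, 0, 0, -1], [0, 0, 0, 0, 0, 0, -1]])

```text
clock: 20.0
position: [0.64, -0.1087, 0.0178]
tool_rot: [2.326, 2.11, 0.001]
ft_force: [-0.9, 0.2, 5.3]
width: 0.0318
grasp_force: 30.9
```

Emit:
step_arm(steps=[[0, 0, 0.2, 0, 0, 0, -1], [0, 0, 0.8, 0, 0, -0.5, -1], [0, 0.2, 1, 0, 0, -1, -1], [0, 0.5, 0.4, 0, 0, -1, -1], [0, 0.6, 0, 0, 0, -1, -1], [0, 0.6, 0, 0, 0, -1, -1], [0, 0.6, 0, 0, 0, -1, -1], [0, 0.6, 0, 0, 0, -1, -1]])

```text
clock: 21.0
position: [0.6391, 0.0473, 0.1372]
tool_rot: [-2.793, -1.438, 0.001]
ft_force: [0.0, 0.1, -0.5]
width: 0.0316
grasp_force: 30.2
```

Emit:
step_arm(steps=[[-0.1, 0.4, 0, 0, 0, -1, -1], [-0.1, 0.3, 0, 0, 0, -1, -1], [-0.09, 0.23, 0, 0, 0, -1, -1], [0, 0, 0, 0, 0, -1, -1], [0, 0, 0, 0, 0, -1, -1], [0, 0, 0, 0, 0, -1, -1], [0, 0, 0, 0, 0, -1, -1], [0, 0, 0, 0, 0, -1, -1]])

```text
clock: 22.0
position: [0.6246, 0.0928, 0.1371]
tool_rot: [3.104, 0.487, -0.002]
ft_force: [0.6, 0.0, -0.4]
width: 0.0318
grasp_force: 30.2
```

Emit:
step_arm(steps=[[0, 0, 0, 0, 0, -1, -1], [0, 0, 0, 0, 0, -1, -1], [0, 0, 0, 0, 0, -0.4, -1], [0, 0, 0, 0, 0, 0, -1], [0, 0, 0, 0, 0, 0, -1], [0, 0, 0, 0, 0, 0, -1], [0, 0, 0, 0, 0, 0, -1], [0, 0, 0, 0, 0, 0, -1]])

```text
clock: 23.0
position: [0.6251, 0.0928, 0.1373]
tool_rot: [3.136, 0.191, -0.0]
ft_force: [0.3, -0.2, -0.7]
width: 0.0314
grasp_force: 30.2
```

```bash
python3 - <<'E'
from h import *
s=observe();print(s["clock"],s["position"].round(4),yaw(),s["width"],s["qpos"].round(2))
im,cal=wrist("pics/w7.png"); ov=im[:,:,::-1].copy()
x,y,z=s["position"]
for n,xx,yy,a,zz,col in(("oblong_cap",x,y,yaw()+90,z-.0148,(0,0,255)),("oblong_tray",.625,.092,6.9,0,(255,0,0))):
    b,sc,p=fit(im,cal,n,xx,yy,a,zz,.012,6); print(n,b.round(4),round(sc,2))
    for q in p: cv2.circle(ov,tuple(int(v) for v in q.round()),0,col,-1)
cv2.imwrite("pics/ov7.png",ov)
E
```

```text
23.0 [0.6251 0.0928 0.1373] -83.02709599392135 0.03135487814948254 [ 0.13  0.48  1.56 -0.    1.1   1.58]
oblong_cap [0.6114 0.0907 6.1429] 4.17
oblong_tray [0.6271 0.0899 6.7889] 5.86
```

View pics/ov7.png

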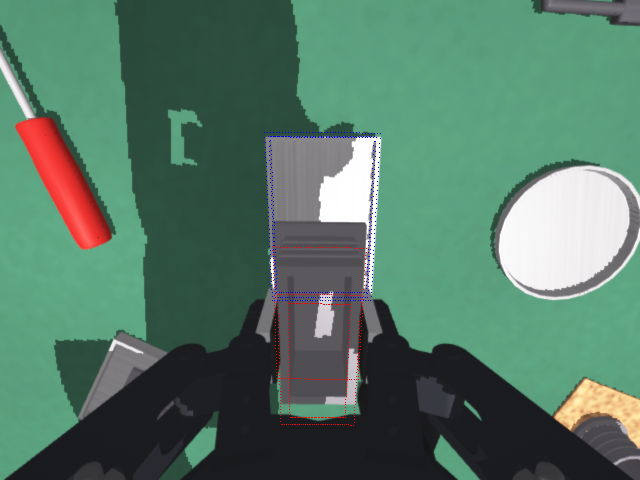

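The view shows the oblong cap held with its flange's far edge at row 223. The red fit slipped to a wrong optimum, so I'll refit the same picture over a smaller range.

```bash
python3 - <<'E'
from h import *
im=cv2.imread("pics/w7.png")[:,:,::-1].copy(); cal=dict(np.load("pics/w7.png.npz")); ov=im[:,:,::-1].copy()
for dz in(.0148,.012,.018):
  for x0 in (.626,.630):
    b,sc,p=fit(im,cal,"oblong_cap",x0,.0928,6.9,.1373-dz,.006,2); print(dz,b.round(4),round(sc,2))
b,sc,p=fit(im,cal,"oblong_cap",.628,.0928,6.9,.1373-.0148,.006,2);print(b,sc)
for q in p: cv2.circle(ov,tuple(int(v) for v in q.round()),0,(0,0,255),-1)
K=cal["mtx"];Ti=np.linalg.inv(cal["pose"])
def pr(w): q=K@(Ti[:3,:3]@np.array(w)+Ti[:3,3]); return q[:2]/q[2]
u=np.array([np.cos(np.radians(6.9)),np.sin(np.radians(6.9))])
for off in(0,.004,.008):
    c=np.array([.6251,.0928])+off*u
    for nm,l,z in(("flange far",.038,.1275),("plug far",.032,.1625),("plug near",-.032,.1625)): print(off,nm,pr([*(c+l*u),z]).round(0))
cv2.imwrite("pics/ov8.png",ov[180:440,220:420].repeat(2,0).repeat(2,1))
E
```

```text
0.0148 [0.623  0.0918 6.937 ] 4.52
0.0148 [0.623  0.0918 6.937 ] 4.52
0.012 [0.6251 0.0927 6.437 ] 4.6
0.012 [0.6251 0.0927 6.437 ] 4.6
0.018 [0.6193 0.0915 6.9   ] 3.98
0.018 [0.6232 0.0919 6.6963] 3.93
[0.623      0.09183333 6.93703704] 4.519454002380371
0 flange far [317. 219.]
0 plug far [317. 260.]
0 plug near [317. 399.]
0.004 flange far [317. 210.]
0.004 plug far [317. 250.]
0.004 plug near [317. 391.]
0.008 flange far [317. 202.]
0.008 plug far [317. 240.]
0.008 plug near [317. 384.]
```

View pics/ov8.png

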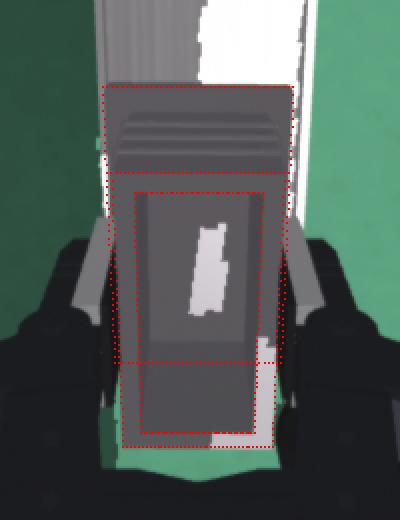

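The refit matches the outline: the cap is within about 2 mm of the TCP and parallel to the tray. Lowering.

Emit:
step_arm(steps=[[0.05, 0, -0.6, 0, 0, 0, -1], [0, 0, -0.7, 0, 0, 0, -1], [0, 0, -0.5, 0, 0, 0, -1], [0, 0, -0.3, 0, 0, 0, -1], [0, 0, -0.15, 0, 0, 0, -1], [0, 0, -0.05, 0, 0, 0, -1], [0, 0, 0, 0, 0, 0, -1], [0, 0, 0, 0, 0, 0, -1]])

```text
clock: 24.05
position: [0.6281, 0.0929, 0.0232]
tool_rot: [-3.136, -0.191, -0.003]
ft_force: [0.2, -0.0, -1.1]
width: 0.0312
grasp_force: 30.2
```

Emit:
step_arm(steps=[[0, 0, -0.05, 0, 0, 0, -1], [0, 0, -0.03, 0, 0, 0, -1], [0, 0, -0.02, 0, 0, 0, -1], [0, 0, -0.01, 0, 0, 0, -1], [0, 0, 0, 0, 0, 0, -1], [0, 0, 0, 0, 0, 0, -1], [0, 0, 0, 0, 0, 0, -1], [0, 0, 0, 0, 0, 0, -1]])

```text
clock: 25.05
position: [0.6276, 0.0929, 0.0178]
tool_rot: [3.136, 0.191, 0.0]
ft_force: [-2.0, -0.1, 5.8]
width: 0.0313
grasp_force: 31.0
```

Emit:
step_arm(steps=[[0, 0, 0, 0, 0, 0, 0.2], [0, 0, 0, 0, 0, 0, 0.2], [0, 0, 0, 0, 0, 0, 0.2], [0, 0, 0.4, 0, 0, 0, 0.2], [0, 0, 0.8, 0, 0, 0, 1], [0, 0, 1, 0, 0, 0, 1], [-0.2, -0.3, 1, 0, 0, 0, 1], [-0.4, -0.6, 0.4, 0, 0, 0, 1]])

```text
clock: 26.05
position: [0.5992, 0.0482, 0.2001]
tool_rot: [-3.136, -0.194, -0.01]
ft_force: [0.6, -0.7, -0.1]
width: 0.0855
grasp_force: 0.0
```

Emit:
step_arm(steps=[[-0.6, -0.9, 0, 0, 0, 0, 1], [-0.6, -0.9, 0, 0, 0, 0, 1], [-0.6, -0.9, 0, 0, 0, 0, 1], [-0.6, -0.9, 0, 0, 0, 0, 1], [-0.5, -0.9, 0, 0, 0, 0, 1], [-0.3, -0.6, 0, 0, 0, 0, 1], [-0.19, -0.33, 0, 0, 0, 0, 1], [0, 0, 0, 0, 0, 0, 1]])

```text
clock: 27.05
position: [0.4276, -0.2244, 0.1968]
tool_rot: [-3.136, -0.187, 0.0]
ft_force: [0.4, 1.1, 0.4]
width: 0.0853
grasp_force: 0.0
```

```bash
python3 - <<'E'
from h import *
s=observe();print(s["clock"],s["position"].round(4),yaw(),s["width"],s["qpos"].round(2))
im,cal=wrist("pics/w9.png"); ov=im[:,:,::-1].copy()
for n,xx,yy,a,zz,col in(("round_cap",.428,-.2237,0,.003,(0,0,255)),):
    b,sc,p=fit(im,cal,n,xx,yy,a,zz,.012,6); print(n,b.round(4),round(sc,2))
    for q in p: cv2.circle(ov,tuple(int(v) for v in q.round()),0,col,-1)
cv2.imwrite("pics/ov9.png",ov)
tp=save("top","pics/top9.png")
E
```

```text
27.05 [ 0.4276 -0.2244  0.1968] -83.17228670857878 0.08533522089013475 [-0.51  0.2   1.82  0.    1.12  0.94]
round_cap [ 0.4292 -0.2246  0.    ] 8.45
```

View pics/ov9.png

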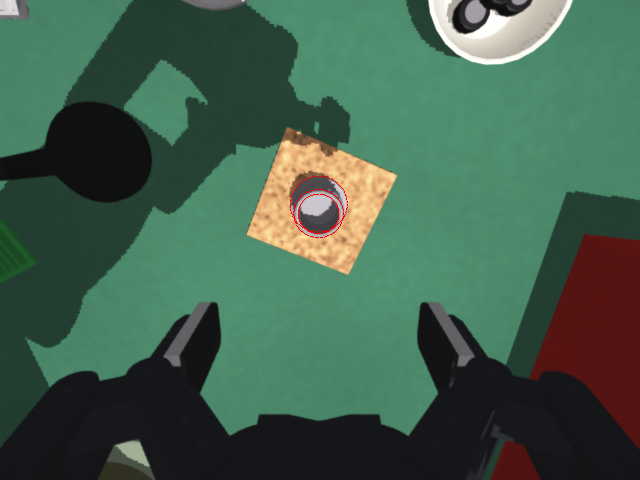

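The view shows the round cap standing upright on the pad at (319,207), and the fit matches. Grasping it.

Emit:
step_arm(steps=[[0.03, 0, -0.8, 0, 0, 0, 1], [0, 0, -0.9, 0, 0, 0, 1], [0, 0, -0.8, 0, 0, 0, 1], [0, 0, -0.5, 0, 0, 0, 1], [0, 0, -0.4, 0, 0, 0, 1], [0, 0, -0.16, 0, 0, 0, 1], [0, 0, -0.07, 0, 0, 0, 1], [0, 0, 0, 0, 0, 0, 1]])

```text
clock: 28.15
position: [0.4301, -0.2236, 0.0158]
tool_rot: [3.135, 0.191, 0.001]
ft_force: [1.0, 0.0, -0.8]
width: 0.0853
grasp_force: 0.0
```

Emit:
step_arm(steps=[[0, 0, 0, 0, 0, 0, -1], [0, 0, 0, 0, 0, 0, -1], [0, 0, 0, 0, 0, 0, -1], [0, 0, 0, 0, 0, 0, -1], [0, 0, 0, 0, 0, 0, -1], [0, 0, 0, 0, 0, 0, -1], [0, 0, 0, 0, 0, 0, -1], [0, 0, 0, 0, 0, 0, -1]])

```text
clock: 29.15
position: [0.4299, -0.2239, 0.0159]
tool_rot: [3.135, 0.191, 0.001]
ft_force: [-0.4, 0.3, 6.0]
width: 0.0428
grasp_force: 31.3
```

```bash
python3 - <<'E'
from h import *
tp=cv2.imread("pics/top9.png")[:,:,::-1].copy(); tc=imaging.calibration("top")
for n,x,y,a,z in(("square_cap",.425,.239,-23.6,.003),("oblong_cap",.6255,.092,6.9,.003),("round_dish",.641,-.11,0,0),("oblong_tray",.625,.093,6.7,0),("square_tray",.427,.239,-23.4,0)):
    b,s,p=fit(tp,tc,n,x,y,a,z,.012); print("top",n,b.round(4),round(s,2))
E
```

```text
top square_cap [  0.4268   0.2443 -20.9148] 5.9
top oblong_cap [ 0.6292  0.1014 -0.4148] 5.29
top round_dish [ 0.6406 -0.1087  0.    ] 6.21
top oblong_tray [0.6251 0.0926 6.9778] 6.91
top square_tray [  0.4264   0.2383 -22.1963] 6.5
```

Emit:
step_arm(steps=[[0, 0, 0.2, 0, 0, 0, -1], [0, 0, 0.8, 0, 0, 0, -1], [0.2, 0.1, 1, 0, 0, 0, -1], [0.7, 0.4, 0.3, 0, 0, 0, -1], [0.9, 0.5, 0, 0, 0, 0, -1], [0.9, 0.5, 0, 0, 0, 0, -1], [0.9, 0.5, 0, 0, 0, 0, -1], [0.6, 0.28, 0, 0, 0, 0, -1]])

```text
clock: 30.15
position: [0.6412, -0.1082, 0.1304]
tool_rot: [3.136, 0.193, 0.0]
ft_force: [-0.6, -0.5, -0.7]
width: 0.042
grasp_force: 30.7
```

Emit:
step_arm(steps=[[0, 0, 0, 0, 0, 0, -1], [0, 0, -0.3, 0, 0, 0, -1], [0, 0, 0, 0, 0, 0, -1], [0, 0, 0, 0, 0, 0, -1], [0, 0, 0, 0, 0, 0, -1], [0, 0, 0, 0, 0, 0, -1], [0, 0, 0, 0, 0, 0, -1], [0, 0, 0, 0, 0, 0, -1]])

```text
clock: 31.15
position: [0.6396, -0.1097, 0.1154]
tool_rot: [3.136, 0.191, 0.0]
ft_force: [-0.0, -0.2, -0.8]
width: 0.042
grasp_force: 30.7
```

```bash
python3 - <<'E'
from h import *
s=observe();print(s["clock"],s["position"].round(4),yaw(),s["width"],s["qpos"].round(2))
im,cal=wrist("pics/w10.png"); ov=im[:,:,::-1].copy()
x,y,z=s["position"]
for n,xx,yy,a,zz,col in(("round_cap",x,y,0,z-.0129,(0,0,255)),("round_dish",.641,-.111,0,0,(255,0,0))):
    b,sc,p=fit(im,cal,n,xx,yy,a,zz,.008,6); print(n,b.round(4),round(sc,2))
    for q in p: cv2.circle(ov,tuple(int(v) for v in q.round()),0,col,-1)
cv2.imwrite("pics/ov10.png",ov)
E
```

```text
31.15 [ 0.6396 -0.1097  0.1154] -83.02852447914533 0.041959767068202196 [-0.19  0.52  1.55 -0.    1.08  1.26]
round_cap [ 0.6388 -0.1105  0.    ] 5.88
round_dish [ 0.6399 -0.1133  0.    ] 6.41
```

View pics/ov10.png

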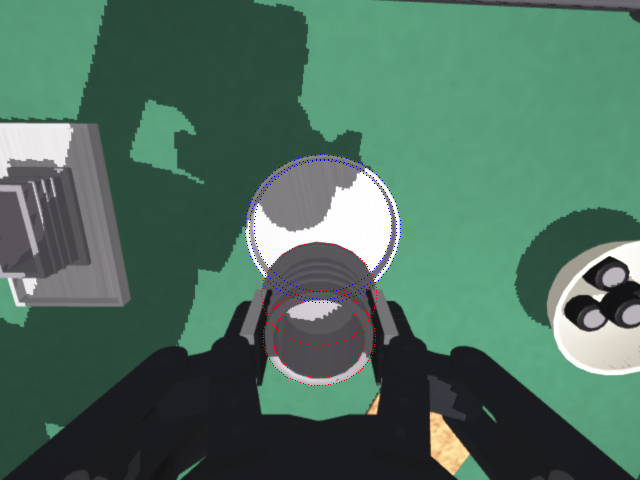

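The held cap shows at (319,310), the dish is centred at about (322,228), and the fits agree. Lowering with a 2 mm correction.

Emit:
step_arm(steps=[[0.03, -0.02, -0.6, 0, 0, 0, -1], [0, 0, -0.6, 0, 0, 0, -1], [0, 0, -0.4, 0, 0, 0, -1], [0, 0, -0.2, 0, 0, 0, -1], [0, 0, -0.06, 0, 0, 0, -1], [0, 0, 0, 0, 0, 0, -1], [0, 0, 0, 0, 0, 0, -1], [0, 0, 0, 0, 0, 0, -1]])

```text
clock: 32.2
position: [0.6415, -0.1107, 0.023]
tool_rot: [3.135, 0.191, 0.002]
ft_force: [0.3, 0.8, -0.1]
width: 0.0421
grasp_force: 30.7
```

Emit:
step_arm(steps=[[0, 0, -0.06, 0, 0, 0, -1], [0, 0, -0.05, 0, 0, 0, -1], [0, 0, -0.02, 0, 0, 0, -1], [0, 0, -0.01, 0, 0, 0, -1], [0, 0, 0, 0, 0, 0, -1], [0, 0, 0, 0, 0, 0, -1], [0, 0, 0, 0, 0, 0, -1], [0, 0, 0, 0, 0, 0, -1]])

```text
clock: 33.2
position: [0.6409, -0.1106, 0.0159]
tool_rot: [3.136, 0.191, -0.001]
ft_force: [-2.7, 2.0, 4.8]
width: 0.0425
grasp_force: 31.3
```

Emit:
step_arm(steps=[[0, 0, 0, 0, 0, 0, 0.4], [0, 0, 0, 0, 0, 0, 0.4], [0, 0, 0, 0, 0, 0, 0.4], [0, 0, 0.4, 0, 0, 0, 0.4], [0, 0, 0.8, 0, 0, 0, 1], [0, 0, 1, 0, 0, 0, 1], [0, 0, 1, 0, 0, 0, 1], [-0.4, -0.3, 1, 0, 0, 0, 1]])

```text
clock: 34.2
position: [0.6217, -0.1251, 0.2266]
tool_rot: [3.136, 0.194, 0.001]
ft_force: [0.1, -0.1, -0.5]
width: 0.0854
grasp_force: 0.0
```

Emit:
step_arm(steps=[[-0.8, -0.6, 0, 0, 0, 0, 1], [-0.8, -0.7, 0, 0, 0, 0, 1], [-0.8, -0.7, 0, 0, 0, 0, 1], [-0.8, -0.7, 0, 0, 0, 0, 1], [-0.8, -0.7, 0, 0, 0, 0, 1], [-0.8, -0.7, 0, 0, 0, 0, 1], [-0.5, -0.4, 0, 0, 0, 0, 1], [0, 0, 0, 0, 0, 0, 1]])

```text
clock: 35.2
position: [0.3546, -0.3517, 0.2254]
tool_rot: [3.136, 0.185, -0.0]
ft_force: [0.4, 0.5, 0.4]
width: 0.0853
grasp_force: 0.0
```

```bash
python3 - <<'E'
from h import *
tp=save("top","pics/top11.png"); tc=imaging.calibration("top"); ov=tp[:,:,::-1].copy()
for n,x,y,a,z in(("square_cap",.425,.239,-23.6,.003),("oblong_cap",.6255,.092,6.9,.003),("round_cap",.641,-.111,0,.003),("round_dish",.641,-.11,0,0),("oblong_tray",.625,.093,6.7,0),("square_tray",.427,.239,-23.4,0)):
    b,s,p=fit(tp,tc,n,x,y,a,z,.008,6); print("top",n,b.round(4),round(s,2))
cv2.imwrite("pics/crop11.png",cv2.resize(ov[145:310,180:395],None,fx=3.6,fy=3.6,interpolation=cv2.INTER_CUBIC))
E
```

```text
top square_cap [  0.4266   0.2442 -19.7111] 5.99
top oblong_cap [0.6294 0.0984 5.9556] 5.36
top round_cap [ 0.6413 -0.1078  0.    ] 6.32
top round_dish [ 0.6411 -0.1099  0.    ] 6.72
top oblong_tray [0.6252 0.0926 6.9778] 7.0
top square_tray [  0.4272   0.2392 -23.6222] 6.94
```

View pics/crop11.png

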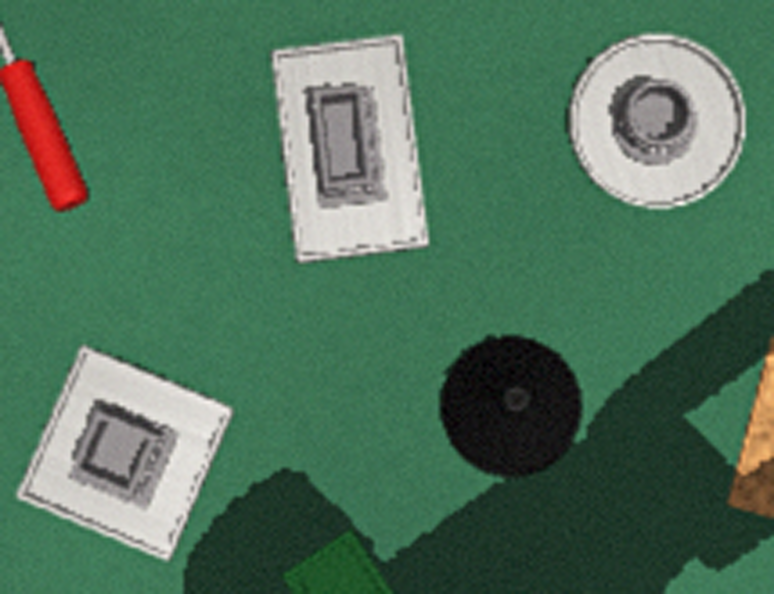

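The closing top view shows the oblong cap lengthwise at crop (346,146), the round cap at (655,120) and the square cap at (125,455). Each is central in its own tray to within about 3 mm once shadow bias is allowed for. The funnel is unmoved at (511,406). Handing in.

```bash
python3 -c "
from station import bot
print(bot.finish_job())"
```

```text
the job is handed in; nothing more can be done
None
```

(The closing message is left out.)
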